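# Pin a reagent carrier to its lift table and hold the cam lever at full lift

### The arm

A 6-joint arm with a two-finger parallel gripper is mounted at the origin on the work surface. World frame = base frame: x ahead of the robot, y to its left, z up, the work surface at z = 0. Lengths are in m, angles in rad, forces in N, time in s.
With the tool pointing down it reaches from about 0.2 to 0.875 m from the base axis. Payload 3.4 kg.
Tool frame: the origin (TCP) lies at the very end of the fingers, on their centre line; the grasp point (between the pads) lies 19 mm behind it; x points along the fingers, y is the direction in which the jaws open and shut, and the axes are right-handed (so a half turn about x gives the same grasp; the last joint's range is limited). The gripper opens to 94 mm and grips with 3 to 60 N. Pads are 16 mm wide; open, the fingers measure 119 mm over their backs; the gripper's body (75 mm by 177 mm) begins 78 mm behind the grasp point.
Start: joints at [1.112, 0.276, 1.505, -0, 1.361, -0.121], TCP at [0.191, 0.543, 0.205] pointing down, gripper open.
Joint ranges: [-2.89, 2.89], [-0.75, 2.08], [0.22, 2.7], [-1.18, 4.32], [0.11, 2.71], [-2.7, 2.7]. Speed limits (rad/s): [2.57, 2.57, 3.14, 3.14, 3.14, 3.14].

### API

Orientations are given as a rotation vector (axis times angle).
In Python, from station import ctrl, imaging, ticket, models gives the robot as it stands.
- The arm moves only by the tool jog_arm, never from a script. Its argument "rows" is a list of rows, each a list of 7 numbers: the turn, a rotation vector about the world's x, y, z in units of 5 degrees (1.0 is 5 degrees), then the shift along the world's x, y, z in mm, then the finger opening in mm, from 0 to 94. A call has 1 to 12 rows; each row is the pose to reach, as a shift and turn from the pose commanded when the call began; what a row does not reach only later rows make up. A row lasts 1/8 s, in which the tool goes at most 62.5 mm and 10.7 degrees, less where a joint would pass 70% of its speed; a pose out of reach is approached as far as the arm can. A call with a gripper value outside its range is refused whole. The fingers move at their own pace and stop on an object; the grip force is fixed at half the most. Time passes only in rows, so rows that repeat a pose let the fingers close. It gives the time, the measured TCP pose, the force and the opening at its end, in the units of the state.
- ctrl.get_obs(): the state, without advancing time (a new reading comes with each control period).
- imaging.get_image(name): name is "side" or "top"; returns (picture, depth): 480x640x3 uint8, blue, green, red; 480x640 float32, m along the optical axis (not along the pixel's ray), 0 where there is no reading.
- imaging.calibration(name): a dict with "fov_y" (degrees; the focal length in pixels is half the picture's height over the tangent of half this angle, whatever the lens; pixels are square), "cx", "cy" (the principal point, pixels), "world_from_camera" (4x4, takes a point from camera to world coordinates). Camera axes: x right, y down, z forward; pixel columns grow to the right and rows downward; lengths in m; the calibration is good to about 2 mm. A picture is of the moment at which its call begins. calibration takes no time and is no camera call.
- ticket.hand_in(): hands the job in, once; it reports no verdict.
Trained networks look in the newest picture that a camera, given by its name, has taken for a name from the list of things; names that differ only in an ending like _2 or _b are one class to them, and where a whole thing is asked for, a point or a joint stands for the part that bears it (a point fixed in the world has none). Each returns a list of dicts, best first, with "score" (0 to 1); they miss things now and then, are a little off and sometimes report something else, mostly with a low value. They report only what shows in the picture. A call takes as long as a camera call. They do not tell look-alikes from the thing itself.
- models.find_in(camera, label): "at" ([x, y, z] in m, in the coordinates of the camera as it stood for that picture, good to about 4 mm: the middle of the surface that is visible of it).
- models.trace(camera, label): "pixels" (480x640 bool, what is visible of it).
The state is a dict: "time": time; "qpos": joint angles; "joint_vel": joint speeds; "tau": joint torques, N m; "tcp_pos": TCP position; "tcp_rot": TCP orientation; "force": force on the tool from outside, world axes, zero at the start; "torque": the same for the moment, N m; "opening": finger opening in m.
Only numpy, scipy, OpenCV 4.12 (cv2) and the standard library are available. Lean on these libraries where they do the work, as an engineer would, in place of code of your own. Each camera call takes 0.05 s, during which the arm holds its last target.

### The job

Take the long-headed retaining pin out of the pin rack and push it fully home, down through the hole in the front of the cartridge carrier and the hole in the lift table beneath it, before the table is raised. Then swing the station's cam lever up until the table is at its highest lift point, with the lever arm standing straight up (past upright the table sinks again), and finish while still holding the lever there, because it springs back when let go. Lift by the lever only, and leave everything else on the bench where it is.

Things in the scene. Friction and masses are not known exactly. Their poses are not given: they have to be found in the camera images.
- pin_grip (a point): Point on the steel retaining pin's axis, inside its smooth round upright head (16 mm wide, 34 mm tall), 15 mm below its top, 62 mm above its tip. Below the head a collar 24 mm wide, 5 mm thick, then the shank. z up along the pin. It starts upright in one of the rack's holes, collar on the rack top (46 mm above the bench); lift it 40 mm to clear. About 60 g.
- pin_tip (a point): The retaining pin's lower tip, on its axis, 62 mm below the grip point and 38 mm below the collar's underside. The shank is 10 mm in diameter and 38 mm long, with a tapered nose (5 mm wide at the tip, full width 8 mm up).
- rack: White plastic pin rack fixed to the bench, 52 x 190 x 46 mm (x, y, z), origin under its centre. Three holes 13 mm wide in a row along its y axis, at y = -66, 0 and +66 mm; one holds the retaining pin, the others the two stubby plugs.
- plug_a: Bystander: a steel plug standing in the rack, with a low wide disc head (30 mm in diameter, 12 mm tall) on a 10 mm shank 24 mm long. Origin at its tip, 24 mm below the underside of the head. Not the retaining pin.
- plug_b: Bystander: a second plug just like plug_a.
- carrier: Loose cartridge carrier: grey plate 166 x 70 x 12 mm with a black cartridge block (100 x 62 mm, top 48 mm above the plate's underside) on its rear part. It lies on the lift table between low lips with 1 mm play. Origin under the plate's centre; x along its length, away from the pin hole; z up. 0.25 to 0.5 kg.
- carrier_hole (a point): Centre of the carrier's pin hole at the plate's upper face, 58 mm above the bench with the table down. Hole 13 mm wide, right through 12 mm, 3 mm countersink; 38 mm before the cartridge block. Axes as the carrier's. When the pin is home its collar rests on this face, its tip 38 mm below this point.
- table_hole (a point): Centre of the lift table's 13 mm pin hole at the table's upper face, 46 mm above the bench with the table down, straight below the carrier's hole; right through 12 mm, free room below (base plate 12 mm above the bench). x: from the hole towards the cartridge (station's x); y towards the cam lever; z up. Pin home: tip 26 mm below this point.
- lift (a joint): Height of the lift table above its lowest position (m): 0 at the start, 0.020 at the highest lift point. The cam drives it: lift = 0.020 x sin(lever angle).
- lever (a joint): Angle of the cam lever (rad): 0 at the start, arm level towards the station's -x (the pin-hole end); grows as the arm swings up; 1.57, arm straight up, is the highest lift point; beyond it the table sinks again; stop at 2.1. A return spring always pulls it back to 0: with the load some 2 to 6 N at the grip bar.
- lever_axle (a point): Point on the lever's horizontal turning axis, abreast of the middle of the grip bar, 55 mm above the bench, 70 mm along the station's x from the table's pin hole. Turns with the lever; its y axis is the turning axis (the station's y). The lever arm is a flat steel bar 8 mm thick; its outer face is 29 mm from this point towards the station.
- grip_bar: The lever's grip: black round bar 14 mm wide, 58 mm long, parallel to the turning axis, sticking out sideways from the arm's end, 110 mm from the axle. Origin at its middle; y along it to its free end. Middle 55 mm above the bench at the start (only bench below), 165 mm and straight over the axle at full lift. It is a sleeve that spins freely on its own axis.
- bottle_a: Bystander: clear bottle with blue cap, 72 mm in diameter, 130 mm tall; origin under its centre.
- bottle_b: Bystander: clear bottle with orange cap, 72 mm in diameter, 130 mm tall; origin under its centre.
- jar: Bystander: small amber jar, 52 mm in diameter, 50 mm tall; origin under its centre.
- tip_box: Bystander: grey and white box, 85 x 120 x 57 mm; origin under its centre.
- screwdriver: Bystander: screwdriver lying on the bench; origin under its middle.
- beaker: Bystander: glass beaker, 70 mm in diameter, 85 mm tall; origin under its centre.
Mind the look-alikes: they are no part of the job. Leave any green look-alike of the carrier alone.

How it is judged:
On the way, in this order (a step that is already met when the one before it is completed fails the run):
1. the retaining pin is home through the carrier and the lift table, with the table still down (z of pin_tip in the frame of table_hole between -0.034 and -0.022 m and horizontal distance between pin_tip and table_hole below 0.008 m and horizontal distance between pin_tip and carrier_hole below 0.008 m and value of joint lift below 0.005 m), for 0.2 s.
2. the cam lever has brought the table to its highest lift point (value of joint lever between 1.37 and 1.77 rad and value of joint lift above 0.019 m), for 0.3 s.
At the end, for the whole second after the job is handed in: Fingers still hold the lever's grip bar (at least 0.7 N), at rest, within 0.2 rad of straight up, table at least 19 of 20 mm up; pin through both holes, tip at least 22 mm below the table's upper face; carrier flat on the table and not touched by the arm (all of step 2 and velocity of joint lever between -0.1 and 0.1 rad/s and contact force between the fingers and grip_bar above 0.7 N and contact force between the arm and carrier below 0.5 N and z of pin_tip in the frame of table_hole between -0.034 and -0.022 m and horizontal distance between pin_tip and table_hole below 0.008 m and horizontal distance between pin_tip and carrier_hole below 0.008 m and angle between carrier's own z axis and vertical below 0.06 rad and distance between carrier_hole and table_hole below 0.016 m); the arm keeps its last pose, push and grip.
It fails at once if the table is raised more than 7 mm while the pin is not home in both holes (value of joint lift above 0.007 m and not (z of pin_tip in the frame of table_hole between -0.034 and -0.019 m and horizontal distance between pin_tip and table_hole below 0.008 m and horizontal distance between pin_tip and carrier_hole below 0.008 m)).
It fails at once if a bystander is moved (plugs 20 mm, others 30 mm) (distance of any of plug_a, plug_b from where it was at the start of the episode above 0.02 m or distance of any of bottle_a, bottle_b, jar, tip_box, screwdriver, beaker from where it was at the start of the episode above 0.03 m).
It also fails if it takes over 64 s, if anything falls off the work surface, if the arm or the gripper's body presses on something with over 40 N, if the wrist force passes 120 N, or if a joint passes its speed limit or range.

## Working session

There is one attempt and no reset: what is moved stays moved. The work goes in short steps, Python scripts to look and compute and a tool call to move; the robot and the scene stay as the last step left them, time stands still between calls to the robot, and variables do not carry over. Pictures are saved under pics/ and viewed, and the job is handed in when it is done.

Besides the shell and the picture viewer there is one more tool, called after "Request:" by a JSON object that holds its "name" and its "arguments". jog_arm: Moves the arm, as the interface text tells. Its arguments: {"type":"object","properties":{"rows":{"type":"array","items":{"type":"array","items":{"type":"number"}}}},"required":["rows"]}

```bash
ls; mkdir -p pics
python3 - <<'E'
from station import ctrl, imaging, ticket, models
import cv2, numpy as np
for n in ("side","top"):
    p,d=imaging.get_image(n); cv2.imwrite(f"pics/{n}0.png",p); np.save(f"{n}0.npy",d)
    print(n,imaging.calibration(n))
print(ctrl.get_obs())
E
```

```text
pics
side {'fov_y': 51.84061053923098, 'cx': 318.4891663832737, 'cy': 241.51078263591694, 'world_from_camera': array([[ 0.81171826, -0.29397119,  0.50467257,  0.03265713],
       [-0.58363108, -0.44096253,  0.68185541, -0.66519617],
       [ 0.02209584, -0.84801709, -0.52950806,  0.64669638],
       [ 0.        ,  0.        ,  0.        ,  1.        ]])}
top {'fov_y': 56.940459067549874, 'cx': 317.83013151231677, 'cy': 239.09965706424086, 'world_from_camera': array([[-0.02286907, -0.99716834,  0.07164014,  0.49890925],
       [-0.99925525,  0.02502698,  0.02937003,  0.02947265],
       [-0.0310798 , -0.07091512, -0.99699804,  0.97264466],
       [ 0.        ,  0.        ,  0.        ,  1.        ]])}
{'time': 0.1, 'qpos': array([ 1.11197690e+00,  2.76505043e-01,  1.50595157e+00, -2.23344309e-05,
        1.36071613e+00, -1.21009637e-01]), 'joint_vel': array([ 0.00057529, -0.00220487, -0.00323791, -0.0001255 ,  0.00061883,
       -0.00133731]), 'tau': array([ 1.42518493e-03, -4.05456913e+01, -2.37781495e+01,  7.04077631e-02,
        2.98553088e-02, -5.27281361e-05]), 'tcp_pos': array([0.19036617, 0.54205163, 0.20472839]), 'tcp_rot': array([ 0.26390016,  1.55492409, -0.26629786]), 'force': array([-0.41270482,  0.14554671,  0.20741131]), 'torque': array([-0.0164447 , -0.02577835, -0.01415562]), 'opening': 0.09396550395561783}
```

View pics/side0.png

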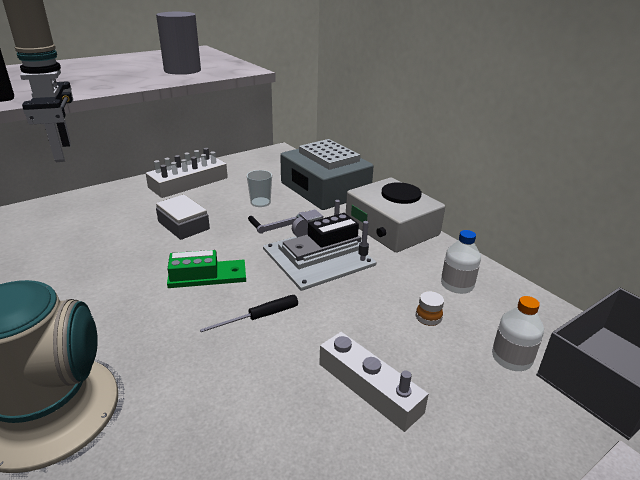

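View pics/top0.png

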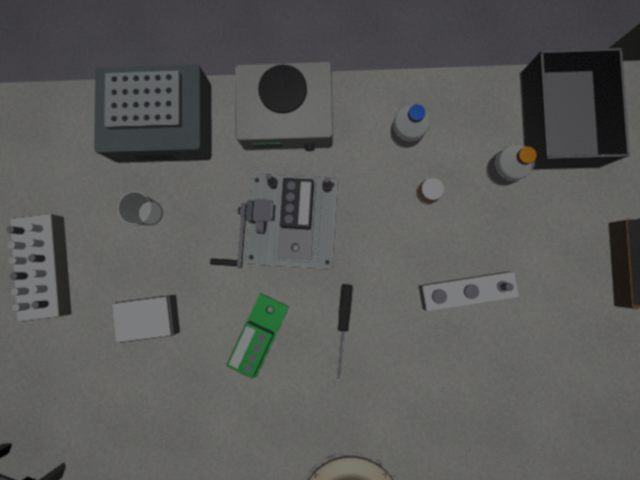

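The top view shows the rack at (470,291). It holds two low-disc plugs at (439,297) and (471,292), and the tall-headed pin at (505,287). The grey carrier's pin hole is at (295,247) and the lever grip bar is at (224,262). The green look-alike is at (258,335). The candidates for the pin are those three rack items, and only (505,287) has a tall, narrow head. I'll enlarge the crops and measure next.

```bash
cat > h.py <<'E'
from station import ctrl, imaging, ticket, models
import cv2, numpy as np
def cam(n):
    c=imaging.calibration(n); f=240/np.tan(np.radians(c["fov_y"]/2)); return f,c["cx"],c["cy"],c["world_from_camera"]
def ray(n,u,v,z):   # intersect with plane z
    f,cx,cy,T=cam(n); d=T[:3,:3]@np.array([(u-cx)/f,(v-cy)/f,1]); o=T[:3,3]; return o+d*(z-o[2])/d[2]
def dep(n,u,v,D):
    f,cx,cy,T=cam(n); z=D[v,u]; return T[:3,:3]@np.array([(u-cx)/f*z,(v-cy)/f*z,z])+T[:3,3]
def proj(n,p):
    f,cx,cy,T=cam(n); q=T[:3,:3].T@(np.array(p)-T[:3,3]); return f*q[0]/q[2]+cx,f*q[1]/q[2]+cy
def crop(p,u,v,w,h,s,name):
    cv2.imwrite(name,cv2.resize(p[v:v+h,u:u+w],None,fx=s,fy=s,interpolation=cv2.INTER_CUBIC))
E
python3 - <<'E'
from h import *
T=cv2.imread("pics/top0.png");S=cv2.imread("pics/side0.png")
a=cv2.resize(T[260:320,415:525],(550,300),interpolation=2);b=cv2.resize(T[165:275,200:345],(725,550),interpolation=2)
cv2.imwrite("pics/c1.png",a);cv2.imwrite("pics/c2.png",b)
crop(S,310,320,130,110,5,"pics/c3.png");crop(S,240,190,140,100,5,"pics/c4.png")
for n in("top","side"):
  w=cam(n)[3]
  for l in("pin_grip","carrier_hole","grip_bar","lever","plug_a","carrier","rack","table_hole","lever_axle"):
    r=models.find_in(n,l)
    print(n,l,[(round(x["score"],2),np.round(w[:3,:3]@np.array(x["at"])+w[:3,3],4)) for x in r[:3]])
E
```

```text
top pin_grip [(0.7, array([ 0.4558, -0.3119,  0.0685])), (0.62, array([0.5228, 0.2516, 0.0616]))]
top carrier_hole [(0.93, array([0.3646, 0.1933, 0.0516])), (0.61, array([0.604 , 0.0958, 0.0953]))]
top grip_bar [(0.46, array([0.5205, 0.2518, 0.0627]))]
top lever [(0.86, array([0.5729, 0.2113, 0.0612]))]
top plug_a [(0.66, array([ 0.4526, -0.2522,  0.0587])), (0.56, array([ 0.4443, -0.1863,  0.0566]))]
top carrier [(0.97, array([0.3648, 0.1906, 0.0491])), (0.55, array([0.6073, 0.0991, 0.0935])), (0.46, array([0.5707, 0.2132, 0.0643]))]
top rack [(0.93, array([ 0.4504, -0.2451,  0.0454]))]
top table_hole [(0.69, array([0.6218, 0.1375, 0.0529]))]
top lever_axle [(0.89, array([0.5724, 0.2135, 0.0654]))]
side pin_grip [(0.69, array([ 0.4552, -0.3232,  0.063 ])), (0.58, array([0.5182, 0.2507, 0.0605]))]
side carrier_hole [(0.97, array([0.5979, 0.0789, 0.069 ])), (0.56, array([0.3488, 0.1788, 0.0186]))]
side grip_bar [(0.71, array([0.5799, 0.2076, 0.0601]))]
side lever [(0.77, array([0.5795, 0.212 , 0.0613])), (0.3, array([ 0.4365, -0.1946,  0.0582]))]
side plug_a [(0.79, array([ 0.4376, -0.1957,  0.0612])), (0.6, array([ 0.4473, -0.2625,  0.0606]))]
side carrier [(0.79, array([0.3483, 0.1814, 0.0224])), (0.73, array([ 0.6484, -0.1953,  0.0403])), (0.61, array([0.6055, 0.0802, 0.0731]))]
side rack []
side table_hole [(0.93, array([0.6047, 0.0576, 0.0434])), (0.38, array([0.3974, 0.3877, 0.0497]))]
side lever_axle [(0.9, array([0.5737, 0.2098, 0.0552])), (0.24, array([0.3975, 0.3845, 0.0506]))]
```

View pics/c1.png

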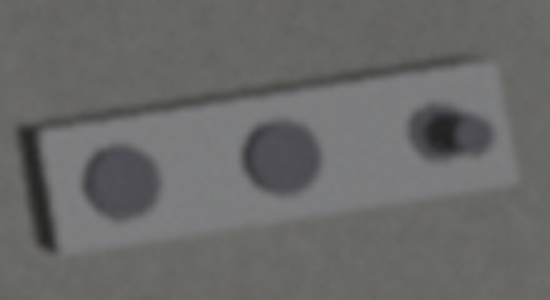

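View pics/c2.png

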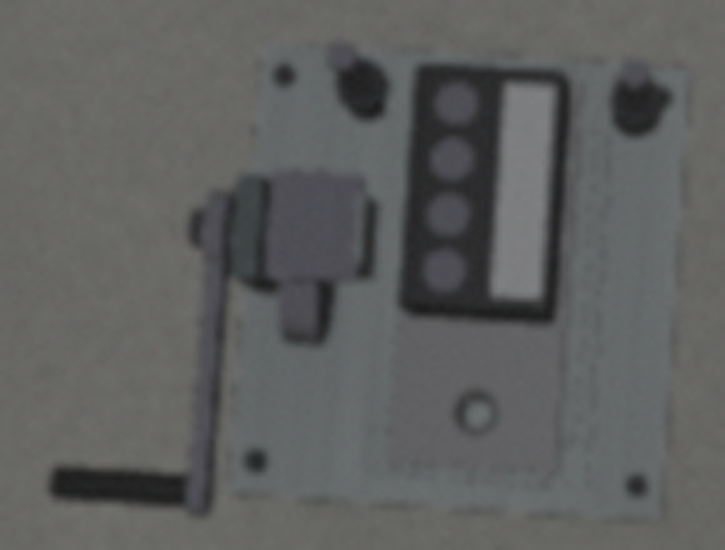

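View pics/c3.png

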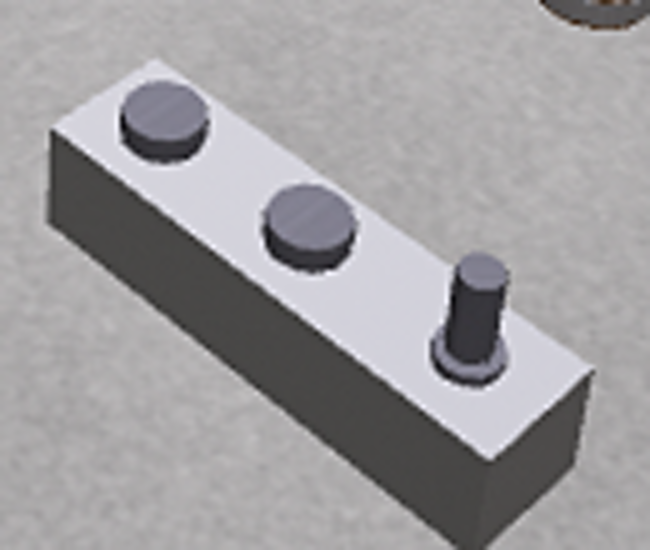

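View pics/c4.png

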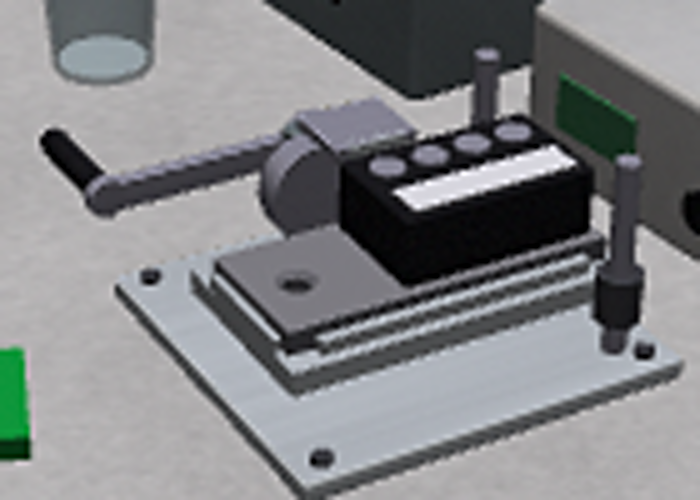

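Run:
```python
from h import *
g=lambda x,y,u,v:((x+.5)/5-.5+u,(y+.5)/5-.5+v)
for nm,n,p,z in[("pintop","top",g(473,136,415,260),.085),("pintop","side",g(481,271,310,320),.085),
 ("plug1","top",g(122,182,415,260),.058),("plug2","top",g(283,158,415,260),.058),("plug1","side",g(164,109,310,320),.058),("plug2","side",g(310,213,310,320),.058),
 ("chole","top",g(477,411,200,165),.058),("chole","side",g(298,283,240,190),.058),
 ("barfree","top",g(52,483,200,165),.055),("bararm","top",g(188,489,200,165),.055),("armend","top",g(200,510,200,165),.059),("axletop","top",g(217,195,200,165),.06),
 ("barfree","side",g(47,140,240,190),.055),("bararm","side",g(95,187,240,190),.055),
 ("plate fl","top",g(237,492,200,165),.012),("plate fr","top",g(660,517,200,165),.012),("plate bl","top",g(258,45,200,165),.012),("plate br","top",g(688,64,200,165),.012),
 ("blockfl","top",g(403,306,200,165),.094),("blockfr","top",g(553,320,200,165),.094),("blockbl","top",g(416,66,200,165),.094),("blockbr","top",g(570,72,200,165),.094)]:
  print(nm,n,np.round(ray(n,*p,z),4))
for n in("top","side"):
  D=np.load(n+"0.npy")
  for b in [(509,287),(295,249),(215,262),(439,296)] if n=="top" else [(406,374),(302,243),(250,219)]: print(n,b,np.round(dep(n,*b,D),4))
```

```text
pintop top [ 0.459  -0.3193  0.085 ]
pintop side [ 0.4576 -0.3216  0.085 ]
plug1 top [ 0.4423 -0.1878  0.058 ]
plug2 top [ 0.4506 -0.2531  0.058 ]
plug1 side [ 0.4401 -0.1905  0.058 ]
plug2 side [ 0.4496 -0.2553  0.058 ]
chole top [0.5498 0.1041 0.058 ]
chole side [0.5467 0.1007 0.058 ]
barfree top [0.5242 0.2828 0.055 ]
bararm top [0.5204 0.2257 0.055 ]
armend top [0.5115 0.2199 0.059 ]
axletop top [0.6428 0.2112 0.06  ]
barfree side [0.5198 0.2801 0.055 ]
bararm side [0.5166 0.2278 0.055 ]
plate fl top [0.5196 0.2134 0.012 ]
plate fr top [0.5045 0.0294 0.012 ]
plate bl top [0.7168 0.2018 0.012 ]
plate br top [0.7027 0.0121 0.012 ]
blockfl top [0.5906 0.1301 0.094 ]
blockfr top [0.5834 0.0701 0.094 ]
blockbl top [0.6877 0.1232 0.094 ]
blockbr top [0.6834 0.0611 0.094 ]
top (509, 287) [ 0.4587 -0.3184  0.0861]
top (295, 249) [0.5474 0.1076 0.0165]
top (215, 262) [0.5221 0.2695 0.0655]
top (439, 296) [ 0.4424 -0.1875  0.0593]
side (406, 374) [ 0.4577 -0.3219  0.0848]
side (302, 243) [0.5604 0.1099 0.0568]
side (250, 219) [0.5162 0.2685 0.0577]
```

Run:
```python
from h import *
from scipy.spatial.transform import Rotation as R
o=ctrl.get_obs(); M=R.from_rotvec(o["tcp_rot"]).as_matrix(); print(np.round(M,4))
print("jaw az",np.degrees(np.arctan2(M[1,1],M[0,1])))
# to jaw along station y (az 85.7 +180k)
print("d pick mm",(np.array([.4583,-.3205,.14])-o["tcp_pos"])*1000)
```

```text
[[ 0.000e+00  3.314e-01  9.435e-01]
 [ 1.000e-04  9.435e-01 -3.314e-01]
 [-1.000e+00  1.000e-04  0.000e+00]]
jaw az 70.648110542156
d pick mm [ 267.72903791 -863.03308078  -65.50139354]
```

Request:
{"name": "jog_arm", "arguments": {"rows": [[0.5, 0, 0, 30, -50, 0, 60], [0, 0, 1, 60, -110, 0, 44], [0, 0, 2, 90, -170, 0, 44], [0, 0, 3, 110, -230, 0, 44], [0, 0, 3, 130, -290, 0, 44], [0, 0, 3, 150, -350, 0, 44], [0, 0, 3, 170, -410, 0, 44], [0, 0, 3, 190, -470, 0, 44], [0, 0, 3, 210, -530, 0, 44], [0, 0, 3, 225, -590, 0, 44], [0, 0, 3, 240, -650, 0, 44], [0, 0, 3, 250, -710, 0, 44]]}}

```text
time: 2.5
tcp_pos: [0.4392, -0.1593, 0.2058]
tcp_rot: [0.06, 1.569, -0.06]
force: [1.0, 0.2, -0.1]
opening: 0.0441
```

Request:
{"name": "jog_arm", "arguments": {"rows": [[0, 0, 0, 8, -60, 0, 44], [0, 0, 0, 14, -110, 0, 44], [0, 0, 0, 18, -152, 0, 44], [0, 0, 0, 18, -152, -50, 44], [0, 0, 0, 18, -152, -95, 44], [0, 0, 0, 18, -152, -95, 44], [0, 0, 0, 18, -152, -95, 44]]}}

```text
time: 3.38
tcp_pos: [0.4577, -0.3099, 0.112]
tcp_rot: [0.058, 1.568, -0.061]
force: [1.4, -1.2, -0.4]
opening: 0.0442
```

Run:
```python
from h import *
print(ctrl.get_obs()["tcp_pos"],ctrl.get_obs()["tcp_rot"])
S,d=imaging.get_image("side");T,d2=imaging.get_image("top")
a=cv2.resize(S[250:430,320:480],None,fx=3,fy=3);b=cv2.resize(T[220:340,430:590],None,fx=2.5,fy=2.5);cv2.imwrite("pics/d1.png",a);cv2.imwrite("pics/d2.png",b)
```

```text
[ 0.45768367 -0.30986195  0.11195629] [ 0.05841866  1.56813025 -0.06063665]
```

View pics/d1.png

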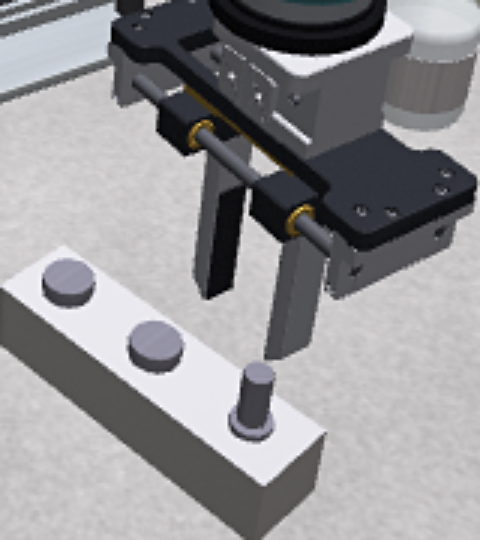

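View pics/d2.png

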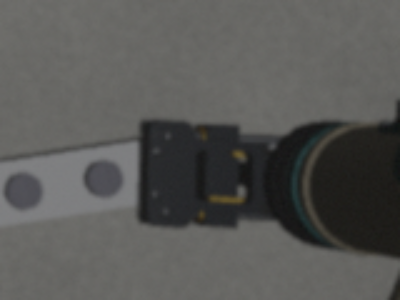

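Run:
```python
from h import *
o=ctrl.get_obs();print(o["time"],o["tcp_pos"],o["joint_vel"],o["qpos"])
for dy in(-.022,0,.022): 
  u,v=proj("side",o["tcp_pos"]+[0,dy,0]);print((u-320)*3,(v-250)*3)
```

```text
3.475 [ 0.45811542 -0.31017187  0.11280559] [ 0.00136624 -0.00334881  0.00353968  0.00099192 -0.00331385  0.00053446] [-7.20962355e-01  3.09118379e-01  1.70028986e+00  3.83976112e-05
  1.12779199e+00 -2.21613340e+00]
280.0887617126508 344.28433574930716
248.5926272842467 317.3491619002838
218.34890479194058 291.4850380020431
```

Request:
{"name": "jog_arm", "arguments": {"rows": [[0, 0, 0, 0, -10.5, 0, 44], [0, 0, 0, 0, -10.5, -20, 44], [0, 0, 0, 0, -10.5, -40, 44], [0, 0, 0, 0, -10.5, -58, 44], [0, 0, 0, 0, -10.5, -58, 44], [0, 0, 0, 0, -10.5, -58, 44]]}}

```text
time: 4.22
tcp_pos: [0.4574, -0.3205, 0.0536]
tcp_rot: [0.059, 1.568, -0.061]
force: [-0.0, 0.6, 0.4]
opening: 0.044
```

Run:
```python
from h import *
S,d=imaging.get_image("side")
print(ctrl.get_obs()["tcp_pos"])
cv2.imwrite("pics/e1.png",cv2.resize(S[280:430,340:470],None,fx=4,fy=4))
```

```text
[ 0.45746845 -0.3205516   0.05369693]
```

View pics/e1.png

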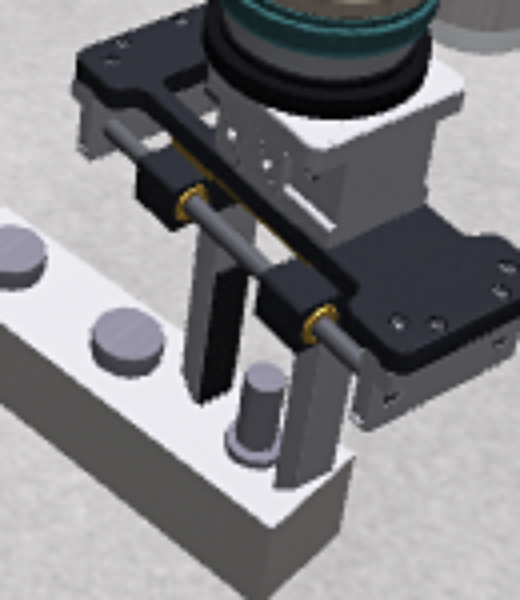

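The fingers straddle the tall head, with the collar at (253,440) in the crop between finger tips at about (210,400) and (305,487). I'll close on it.

Request:
{"name": "jog_arm", "arguments": {"rows": [[0, 0, 0, 0, 0, 0, 8], [0, 0, 0, 0, 0, 0, 8], [0, 0, 0, 0, 0, 0, 8], [0, 0, 0, 0, 0, 0, 8], [0, 0, 0, 0, 0, 0, 8], [0, 0, 0, 0, 0, 0, 8]]}}

```text
time: 5.03
tcp_pos: [0.4568, -0.3197, 0.0527]
tcp_rot: [0.06, 1.57, -0.06]
force: [-0.4, 0.3, 2.2]
opening: 0.0153
```

Request:
{"name": "jog_arm", "arguments": {"rows": [[0, 0, 0, 0, 0, 20, 8], [0, 0, 0, 0, 0, 45, 8], [0, 0, 0, 0, 0, 80, 8], [0, 0, 0, 10, 50, 110, 8], [0, 0, 0, 22, 105, 110, 8], [0, 0, 0, 35, 160, 110, 8], [0, 0, 0, 45, 215, 110, 8], [0, 0, 0, 57, 270, 110, 8], [0, 0, 0, 70, 325, 110, 8], [0, 0, 0, 80, 375, 110, 8], [0, 0, 0, 90, 423, 110, 8], [0, 0, 0, 90, 423, 110, 8]]}}

```text
time: 6.52
tcp_pos: [0.5467, 0.1065, 0.1619]
tcp_rot: [0.057, 1.571, -0.055]
force: [0.7, -0.6, -0.5]
opening: 0.0155
```

Request:
{"name": "jog_arm", "arguments": {"rows": [[0, 0, 0, 0, 0, 0, 8], [0, 0, 0, 0, 0, 0, 8]]}}

```text
time: 6.78
tcp_pos: [0.5464, 0.1021, 0.1623]
tcp_rot: [0.061, 1.57, -0.061]
force: [-0.4, -0.0, -0.5]
opening: 0.0148
```

Request:
{"name": "jog_arm", "arguments": {"rows": [[0, 0, 0, 0, 0, -20, 8], [0, 0, 0, 0, 0, -42, 8], [0, 0, 0, 0, 0, -42, 8], [0, 0, 0, 0, 0, -42, 8]]}}

```text
time: 7.28
tcp_pos: [0.5472, 0.1026, 0.1212]
tcp_rot: [0.061, 1.569, -0.061]
force: [-0.5, 0.6, -1.4]
opening: 0.0153
```

Run:
```python
from h import *
S,d=imaging.get_image("side");T,d2=imaging.get_image("top")
o=ctrl.get_obs();print(o["tcp_pos"],o["tcp_rot"]);np.save("side1.npy",d)
cv2.imwrite("pics/f.png",S)
crop(S,250,150,110,110,6,"pics/f1.png");crop(T,240,170,110,110,5,"pics/f2.png")
t=o["tcp_pos"]-[0,0,.0447]
print("exp tip side px (crop)",(np.array(proj("side",t))-[250,150])*6,t)
```

```text
[0.54751199 0.10301102 0.12156181] [ 0.0604172   1.56797659 -0.06000157]
exp tip side px (crop) [293.48779556 530.30077979] [0.54751199 0.10301102 0.07686181]
```

View pics/f1.png

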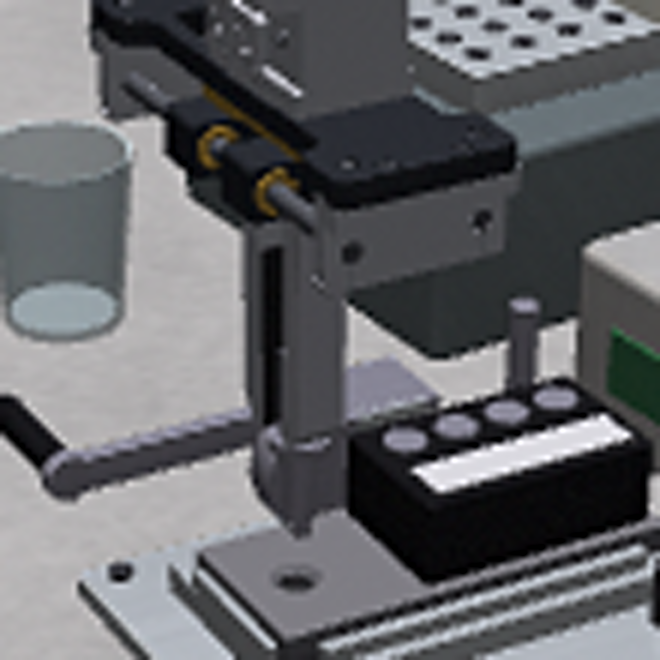

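View pics/f2.png

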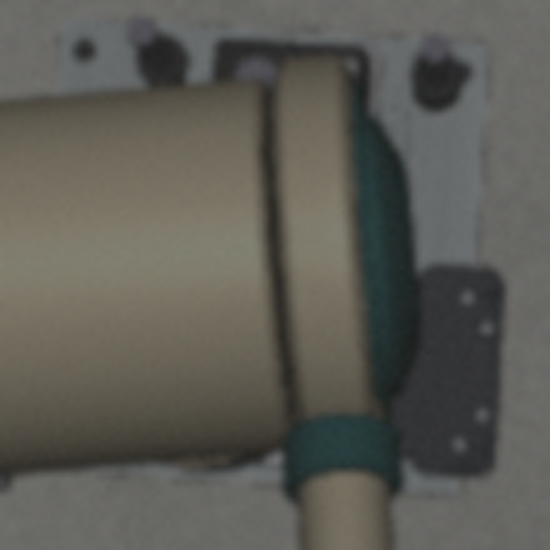

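Run:
```python
from h import *
g=lambda x,y:((x+.5)/6-.5+250,(y+.5)/6-.5+150)
print("tip",ray("side",*g(301,531),.0769),"hole",ray("side",*g(297.5,580),.058))
S=cv2.imread("pics/f.png");crop(S,285,215,40,40,18,"pics/f3.png")
```

```text
tip [0.54970608 0.1029877  0.0769    ] hole [0.54655547 0.1005418  0.058     ]
```

View pics/f3.png

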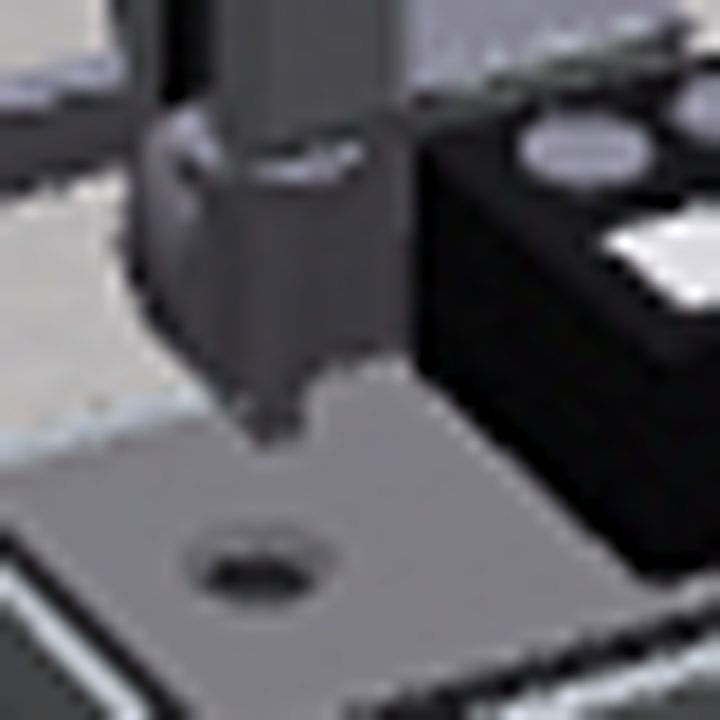

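Request:
{"name": "jog_arm", "arguments": {"rows": [[0, 0, 0, -1.5, -0.8, 0, 8], [0, 0, 0, -1.5, -0.8, -8, 8], [0, 0, 0, -1.5, -0.8, -14, 8], [0, 0, 0, -1.5, -0.8, -19, 8], [0, 0, 0, -1.5, -0.8, -23, 8], [0, 0, 0, -1.5, -0.8, -27, 8], [0, 0, 0, -1.5, -0.8, -27, 8]]}}

```text
time: 8.25
tcp_pos: [0.5451, 0.1027, 0.0932]
tcp_rot: [0.06, 1.57, -0.06]
force: [-0.5, 0.0, -0.9]
opening: 0.0153
```

Run:
```python
from h import *
S,d=imaging.get_image("side")
o=ctrl.get_obs();print(o["tcp_pos"],o["force"],o["torque"])
crop(S,285,205,40,50,12,"pics/g3.png")
```

```text
[0.54520767 0.10262833 0.09339293] [-0.09239239  0.81749337  0.1265786 ] [ 0.06396854  0.01242205 -0.0153759 ]
```

View pics/g3.png

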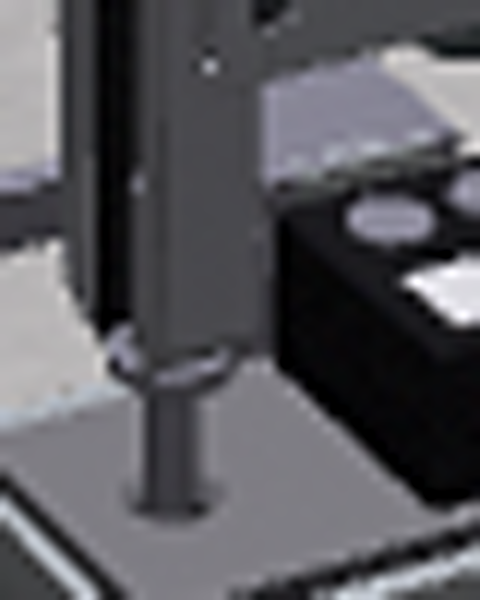

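The tip has entered the hole, with the shank at (172,500) in the crop, and there is no force. I'll continue down.

Request:
{"name": "jog_arm", "arguments": {"rows": [[0, 0, 0, 0, 0, -4, 8], [0, 0, 0, 0, 0, -8, 8], [0, 0, 0, 0, 0, -12, 8], [0, 0, 0, 0, 0, -12, 8]]}}

```text
time: 8.8
tcp_pos: [0.5451, 0.1027, 0.0811]
tcp_rot: [0.06, 1.57, -0.06]
force: [0.7, 1.0, -0.6]
opening: 0.0155
```

Request:
{"name": "jog_arm", "arguments": {"rows": [[0, 0, 0, 0, 0, -4, 8], [0, 0, 0, 0, 0, -8, 8], [0, 0, 0, 0, 0, -12, 8], [0, 0, 0, 0, 0, -14, 8], [0, 0, 0, 0, 0, -14, 8]]}}

```text
time: 9.43
tcp_pos: [0.5452, 0.1027, 0.0673]
tcp_rot: [0.06, 1.57, -0.06]
force: [0.2, 0.3, -0.9]
opening: 0.0152
```

Request:
{"name": "jog_arm", "arguments": {"rows": [[0, 0, 0, 0, 0, -1.5, 8], [0, 0, 0, 0, 0, -3, 8], [0, 0, 0, 0, 0, -3, 8]]}}

```text
time: 9.8
tcp_pos: [0.5453, 0.1026, 0.0646]
tcp_rot: [0.06, 1.57, -0.06]
force: [0.6, 0.1, -0.7]
opening: 0.0155
```

Run:
```python
from h import *
S,d=imaging.get_image("side")
o=ctrl.get_obs();print(o["tcp_pos"],o["force"],o["torque"])
crop(S,285,205,40,50,12,"pics/g4.png")
```

```text
[0.54528233 0.10255998 0.06455613] [-0.26995633  0.09434966  0.0256964 ] [ 0.09123457 -0.1072309   0.04120393]
```

View pics/g4.png

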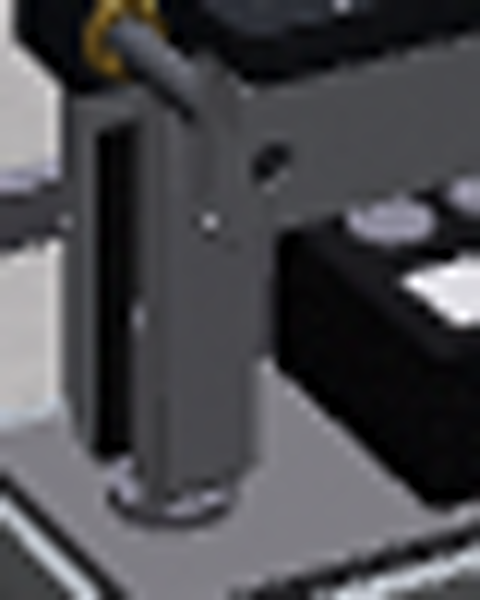

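The collar at (175,500) is almost on the plate. I'll press a touch further and then release.

Request:
{"name": "jog_arm", "arguments": {"rows": [[0, 0, 0, 0, 0, -1, 8], [0, 0, 0, 0, 0, -2, 8], [0, 0, 0, 0, 0, -2, 8]]}}

```text
time: 10.22
tcp_pos: [0.5454, 0.1026, 0.0643]
tcp_rot: [0.06, 1.569, -0.06]
force: [-2.9, -0.5, 10.7]
opening: 0.0155
```

Request:
{"name": "jog_arm", "arguments": {"rows": [[0, 0, 0, 0, 0, 1, 20], [0, 0, 0, 0, 0, 1, 34], [0, 0, 0, 0, 0, 1, 34], [0, 0, 0, 0, 0, 1, 34]]}}

```text
time: 10.72
tcp_pos: [0.545, 0.1026, 0.0632]
tcp_rot: [0.06, 1.571, -0.06]
force: [0.6, -0.4, -0.2]
opening: 0.0339
```

Request:
{"name": "jog_arm", "arguments": {"rows": [[0, 0, 0, 0, 0, 25, 34], [0, 0, 0, 0, 0, 55, 34], [0, 0, 0, 0, 0, 105, 34], [0, 0, 0, -30, 40, 120, 34], [0, 0, 0, -30, 85, 120, 34], [0, 0, 0, -30, 130, 120, 34], [0, 0, -2, -30, 160, 120, 34], [0, 0, -4, -30, 160, 120, 50], [0, 0, -6, -30, 160, 120, 50], [0, 0, -8, -30, 160, 120, 50], [0, 0, -10, -30, 160, 120, 50], [0, 0, -12, -30, 160, 120, 50]]}}

```text
time: 12.22
tcp_pos: [0.5151, 0.2626, 0.1832]
tcp_rot: [0.878, 1.387, -0.878]
force: [0.2, 0.2, -0.5]
opening: 0.0498
```

Request:
{"name": "jog_arm", "arguments": {"rows": [[0, 0, -2, 0, 0, 0, 50], [0, 0, -4, 0, 0, 0, 50], [0, 0, -6, 0, 0, 0, 50], [0, 0, -6, 0, 0, 0, 50], [0, 0, -6, 0, 0, 0, 50]]}}

```text
time: 12.85
tcp_pos: [0.5152, 0.2625, 0.1833]
tcp_rot: [1.263, 1.174, -1.263]
force: [0.0, 0.2, -0.7]
opening: 0.0499
```

Run:
```python
from h import *
S,d=imaging.get_image("side");T,d2=imaging.get_image("top")
o=ctrl.get_obs();print(o)
np.save("side2.npy",d)
cv2.imwrite("pics/i.png",S);cv2.imwrite("pics/it.png",T)
crop(S,240,150,140,140,5,"pics/i1.png");crop(T,200,165,145,110,5,"pics/i2.png")
```

```text
{'time': 12.95, 'qpos': array([ 3.51086373e-01,  2.93706692e-01,  1.53497945e+00, -4.20437810e-05,
        1.31303458e+00,  4.25524266e-01]), 'joint_vel': array([-0.00131116, -0.00170675, -0.00099022,  0.00015581,  0.00067868,
        0.00815738]), 'tau': array([-2.19053050e-03, -4.10675991e+01, -2.33344138e+01,  7.10658962e-02,
       -1.45588393e-02, -1.25953881e-02]), 'tcp_pos': array([0.51514157, 0.26256735, 0.18339935]), 'tcp_rot': array([ 1.26369709,  1.17309527, -1.26392785]), 'force': array([ 0.27954896,  0.47740923, -0.25195429]), 'torque': array([-0.06477427,  0.01283706, -0.00476403]), 'opening': 0.0500848958737612}
```

View pics/i1.png

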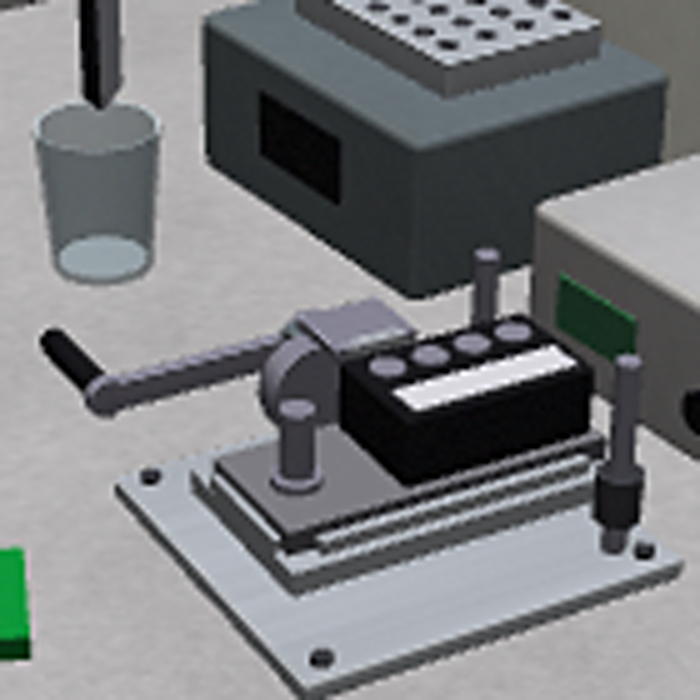

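View pics/i2.png

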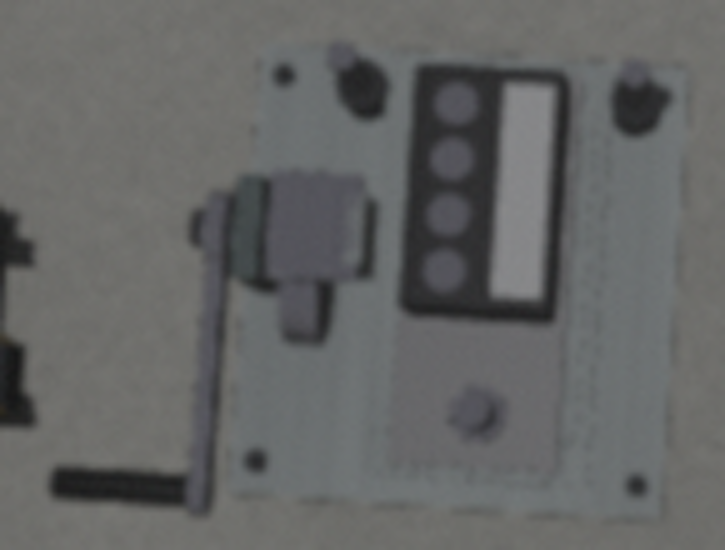

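Run:
```python
from h import *
D=np.load("side2.npy")
# head top centre approx crop (297,408) -> px
for u,v in [(298,230),(299,231),(300,231)]: print(dep("side",u,v,D))
print(ray("side",297/5+239.6,408/5+149.6,.097))
```

```text
[ 0.03265713 -0.66519617  0.64669638]
[0.54704021 0.10201128 0.09639928]
[0.54903298 0.10107895 0.09620514]
[0.54600681 0.10046887 0.097     ]
```

Request:
{"name": "jog_arm", "arguments": {"rows": [[0, 0, 0, 4, -6.5, 0, 50], [0, 0, 0, 4, -6.5, -40, 50], [0, 0, 0, 4, -6.5, -75, 50], [0, 0, 0, 4, -6.5, -75, 50], [0, 0, 0, 4, -6.5, -75, 50]]}}

```text
time: 13.58
tcp_pos: [0.5203, 0.2562, 0.1096]
tcp_rot: [1.266, 1.171, -1.263]
force: [0.4, 0.2, 0.8]
opening: 0.0497
```

Run:
```python
from h import *
S,d=imaging.get_image("side");T,_=imaging.get_image("top")
o=ctrl.get_obs();print(o["tcp_pos"])
crop(S,200,120,130,110,5,"pics/j1.png");crop(T,180,190,120,100,5,"pics/j2.png")
```

```text
[0.52061743 0.25646036 0.1102907 ]
```

View pics/j1.png

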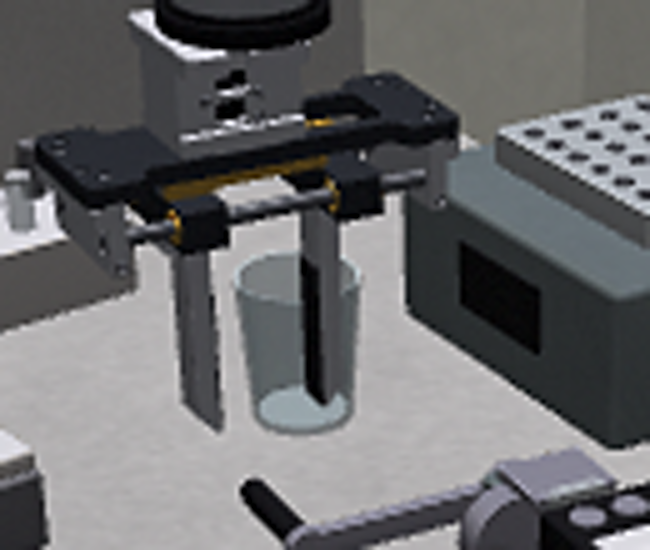

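The pin's head top reads 0.096, against 0.097 expected when home. The open fingers are above the black bar at (270,505) in the crop. I'll descend and grip.

Request:
{"name": "jog_arm", "arguments": {"rows": [[0, 0, 0, -1, 0, -25, 50], [0, 0, 0, -1, 0, -50, 50], [0, 0, 0, -1, 0, -73, 50], [0, 0, 0, -1, 0, -73, 50], [0, 0, 0, -1, 0, -73, 50]]}}

```text
time: 14.3
tcp_pos: [0.5194, 0.2565, 0.037]
tcp_rot: [1.267, 1.171, -1.262]
force: [0.5, -0.8, 1.0]
opening: 0.0501
```

Run:
```python
from h import *
S,d=imaging.get_image("side")
o=ctrl.get_obs();print(o["tcp_pos"],o["force"])
crop(S,200,140,130,110,5,"pics/k1.png")
```

```text
[0.51951712 0.256561   0.0371267 ] [-0.01556258  0.59775323 -0.35860818]
```

View pics/k1.png

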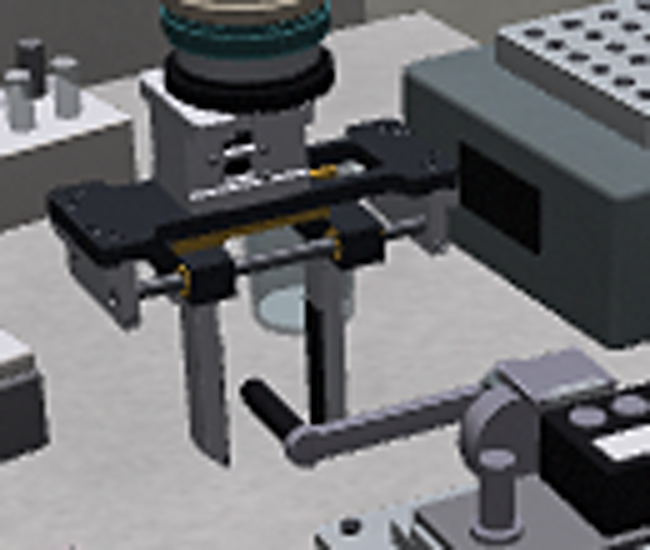

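Request:
{"name": "jog_arm", "arguments": {"rows": [[0, 0, 0, 0, 0, 0, 6], [0, 0, 0, 0, 0, 0, 6], [0, 0, 0, 0, 0, 0, 6], [0, 0, 0, 0, 0, 0, 6], [0, 0, 0, 0, 0, 0, 6], [0, 0, 0, 0, 0, 0, 6]]}}

```text
time: 15.1
tcp_pos: [0.5216, 0.2559, 0.0362]
tcp_rot: [1.268, 1.168, -1.26]
force: [4.2, -2.5, -0.6]
opening: 0.0134
```

Run:
```python
from h import *
D=np.load("top0.npy")
for b in[(140,100),(190,150),(140,75),(285,90)]: print(dep("top",*b,D))
o=ctrl.get_obs();p=o["tcp_pos"];print(p,o["force"],o["opening"])
a=np.radians(-4.3);x=np.array([np.cos(a),np.sin(a)])
for t in range(0,91,10):
  r=np.radians(t);print(t,np.round(np.r_[x*110*(1-np.cos(r)),110*np.sin(r)],1))
```

```text
[0.84640543 0.40233468 0.12450363]
[0.74966695 0.31074672 0.09746078]
[0.89699776 0.40197063 0.12602978]
[0.86460664 0.1144142  0.10520959]
[0.52163973 0.25591123 0.03617587] [ 4.16802389 -2.45428823 -0.56218986] 0.01343434861563839
0 [ 0. -0.  0.]
10 [ 1.7 -0.1 19.1]
20 [ 6.6 -0.5 37.6]
30 [14.7 -1.1 55. ]
40 [25.7 -1.9 70.7]
50 [39.2 -2.9 84.3]
60 [54.8 -4.1 95.3]
70 [ 72.2  -5.4 103.4]
80 [ 90.6  -6.8 108.3]
90 [109.7  -8.2 110. ]
```

Request:
{"name": "jog_arm", "arguments": {"rows": [[0, 0, 0, 2, 0, 5, 6], [0, 0, 0, 2.5, 0, 10, 6], [0, 0, 0, 4, 0, 19, 6], [0, 0, 0, 6, 0, 29, 6], [0, 0, 0, 9, -0.5, 38, 6], [0, 0, 0, 12.5, -1, 47, 6], [0, 0, 0, 17, -1, 55, 6], [0, 0, 0, 22, -1.5, 63, 6], [0, 0, 0, 28, -2, 71, 6], [0, 0, 0, 28, -2, 71, 6]]}}

```text
time: 16.35
tcp_pos: [0.5465, 0.2537, 0.1064]
tcp_rot: [1.265, 1.172, -1.265]
force: [5.2, -1.2, -10.0]
opening: 0.013
```

Run:
```python
from h import *
S,d=imaging.get_image("side")
o=ctrl.get_obs();print(o["tcp_pos"],o["force"],o["torque"],o["opening"])
crop(S,200,130,150,130,5,"pics/l1.png")
```

```text
[0.54617641 0.25370776 0.10608867] [ 5.07765601 -2.05987595 -9.49224328] [-0.33731791 -0.86741564 -0.1260344 ] 0.012769955404808443
```

View pics/l1.png

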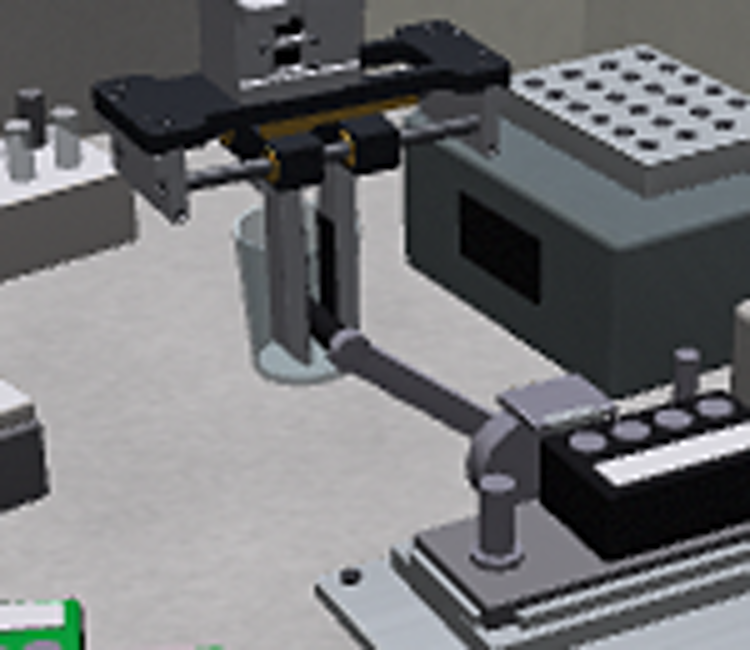

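Request:
{"name": "jog_arm", "arguments": {"rows": [[0, 0, 0, 6.5, -0.5, 7, 6], [0, 0, 0, 13.5, -1, 13.5, 6], [0, 0, 0, 21, -1.5, 19.5, 6], [0, 0, 0, 29, -2, 25, 6], [0, 0, 0, 37.5, -3, 29, 6], [0, 0, 0, 46.5, -3.5, 33, 6], [0, 0, 0, 56, -4, 36, 6], [0, 0, 0, 65, -5, 38, 6], [0, 0, 0, 75, -5.5, 39, 6], [0, 0, 0, 85, -6.3, 39.3, 6], [0, 0, 0, 85, -6.3, 39.3, 6], [0, 0, 0, 85, -6.3, 39.3, 6]]}}

```text
time: 17.9
tcp_pos: [0.6295, 0.2466, 0.1464]
tcp_rot: [1.261, 1.174, -1.269]
force: [-3.6, -5.8, -5.7]
opening: 0.0134
```

Run:
```python
from h import *
S,d=imaging.get_image("side");T,_=imaging.get_image("top")
o=ctrl.get_obs();print(o["tcp_pos"],o["force"],o["torque"],o["opening"],np.abs(o["joint_vel"]).max())
crop(S,230,100,150,150,5,"pics/m1.png");cv2.imwrite("pics/m.png",S)
crop(T,190,165,150,110,5,"pics/m2.png")
```

```text
[0.62935774 0.24661886 0.14641231] [-4.82855877 -5.46526582 -4.73240248] [-1.08811222  0.76742964 -0.01371437] 0.01289978332901295 0.0032975376819367897
```

View pics/m1.png

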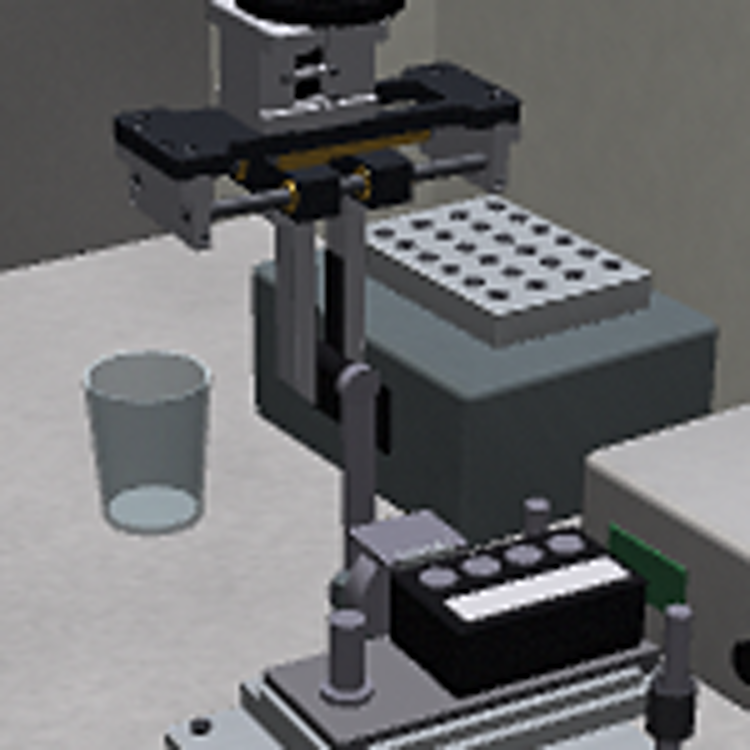

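View pics/m2.png

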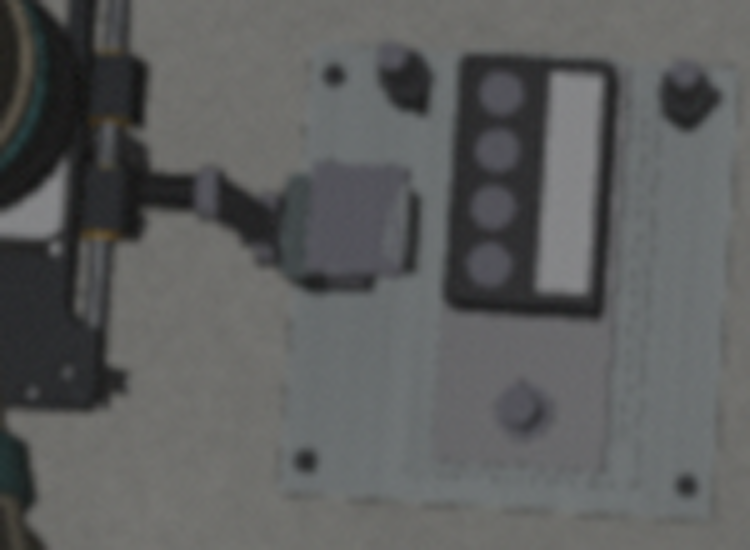

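Run:
```python
from h import *
print(ray("side",355/5+229.6,378/5+99.6,.165))
S,D=imaging.get_image("side")
h=[dep("side",u,v,D) for u,v in[(299,223),(299,224),(300,224)]];print(np.round(h,4))
for u,v in[(310,238),(305,240),(288,235)]: print("plate",np.round(dep("side",u,v,D),4))
o=ctrl.get_obs();print(o["time"],o["tcp_pos"],o["force"])
```

```text
[0.62806743 0.21646631 0.165     ]
[[0.548  0.1034 0.1155]
 [0.5435 0.0968 0.1176]
 [0.5473 0.0986 0.1155]]
plate [0.5698 0.0924 0.0757]
plate [0.5552 0.0906 0.0765]
plate [0.5359 0.1292 0.0762]
18.05 [0.62933012 0.24661651 0.14639555] [-3.56936775 -5.80869471 -5.88876708]
```

The lever is upright: the TCP rose 110 mm and moved 108 mm along x, which puts it at about 89°. The plate and pin both rose 19–20 mm, and everything is at rest.

```bash
python3 -c "
from station import ticket
print(ticket.hand_in())"
```

```text
the job is handed in; nothing more can be done
None
```

I took the tall-headed pin from the rack and pushed it fully home through the carrier and the lift table while the table was still down. I then gripped the cam lever's bar, swung it upright, and handed the job in at about 18 s with the fingers still holding it.

**Pin home:** On the last push it bottomed out at about 11 N. Its head top then read 0.096 m against 0.097 m expected.

**Lever and table at the end:**
- From the tool's travel (108 mm along x, 110 mm up), the lever is at about 89°.
- The side camera put the end of the lever arm about 2.5 mm from straight over the axle, which is within measurement error.
- The pin head rose about 19 mm and the carrier plate 19–20 mm, so the pin is still seated.
- The arm was at rest, with the fingers stopped at 13 mm on the 14 mm bar and a few newtons on the wrist. I had no direct reading of the finger-to-bar contact force.

**Disagreement:** Just before insertion, the side camera put the pin tip about 2.5 mm further off the hole than the arm's own motion did. I corrected by a value in between, and the pin went in without noticeable force until it bottomed out.

I steered clear of the bystanders and none looked moved in the crops I viewed. I did not measure them afterwards.

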